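# Turn the grooming carousel and hold the brush ready

### The job

Take the purple brush out of the grooming carousel: first turn the disc by its orange post, counter-clockwise seen from above, until the brush's sleeve has come from under the chrome rail round to the white mark and the disc sits in its click stop, and leave it there. Then draw the brush out of its slanting sleeve, turn it level with the bristles facing straight down, and finish still holding it like that in the gripper, steady, at least 25 cm above the bench, without upsetting the twig bundle or shoving the other things about.

Things in the scene. Friction and masses are not known exactly. Their poses are not given: they have to be found in the camera images.
- stand: Fixed grey foot of the carousel, 210 mm wide, 11 mm high; origin on the bench on the disc's vertical turning axis. Its -x axis points to the gate, which a small white block at the rim marks.
- rail_mid (a point): Middle of the fixed chrome keeper rail: 8 mm bar, 203 mm above the bench, an arc 138 mm from the disc's axis on the stand's +y side, from 66 to 124 degrees off the stand's +x, on two legs 175 mm from the axis. It lies over the end of the parked handle, so that the brush cannot be drawn there.
- turntable (a joint): Angle (rad) through which the white disc (240 mm wide, top 27 mm above the bench) has been turned about the stand's z axis since the start, growing counter-clockwise from above. It starts at 0. The click stop, where the brush's sleeve points along the stand's -x, needs 1.17 to 1.77 rad; it draws the disc in from 0.15 rad either side; a mild hump comes before it (under 3 N at the post).
- post_top (a point): Centre of the top of the upright orange post for turning the disc: 16 mm round, 53 mm tall, top 80 mm above the bench, 105 mm from the disc's axis, 120 degrees counter-clockwise round the disc from the brush's sleeve.
- brush: Loose purple silicone brush, about 90 g. Origin: middle of the grip, at first 154 mm up. +x runs along the brush to the handle's free end (35 mm off), y across its width, z away from the bristles (they are on the -z side). Handle 20 mm wide (y), 16 mm thick (z), x -50 to 35 mm; head 60 mm wide, 14 mm thick plus 10 mm bristles, x -120 to -50 mm; centre of mass near x = -60 mm.
- sleeve_mouth (a point): Middle of the mouth of the clear sleeve on the disc that holds the brush head down, 82 mm from the disc's axis; it starts near the stand's +y and belongs on its -x. 50 mm deep, 3 mm to spare on each side, leaning 30 degrees outward from the disc's axis, bristles on the outer, lower side. The brush comes out along its own +x axis and is clear after 50 mm.
- twigs: Bundle of hazel chew twigs, loose, 37 mm round and 115 mm tall, standing upright in a clear cup on the disc, 68 mm from its axis and 120 degrees clockwise from the brush; it rides round with the disc. Origin at the centre of its underside.
- bowl: Speckled stoneware bowl, 124 mm wide and 50 mm high, loose on the bench; origin at the centre of its underside.
- rake: Chrome hand rake with a dark wooden handle, 230 mm long, lying loose on the bench along its x axis; origin on the bench between handle and tines, handle towards -x.
- jar: Glass jar with a green cap, 84 mm wide and 120 mm high, loose; origin at the centre of its underside.
- scoop: Steel spoon-shaped scoop lying loose on the bench.
- trays: Two stacked tiers of clear plastic trays, fixed, 200 (x) by 300 (y) and 170 mm high; origin at the centre of the underside.

How it is judged:
On the way, in this order (a step that is already met when the one before it is completed fails the run):
1. the disc rests in its click stop with the brush at the gate (y of sleeve_mouth in the frame of stand between -0.009 and 0.009 m and x of sleeve_mouth in the frame of stand below 0 m and velocity of joint turntable between -0.1 and 0.1 rad/s), for 0.2 s.
2. the brush is drawn clear of its sleeve and carried by the gripper, with the disc still in its click stop (y of sleeve_mouth in the frame of stand between -0.009 and 0.009 m and x of sleeve_mouth in the frame of stand below 0 m and height (world z) of brush above 0.21 m and contact force between brush and the fingers above 1 N), for 0.1 s.
At the end, for the whole second after the job is handed in: The gripper holds the brush steady, its origin over 240 mm above the bench, level with bristles down (z axis within 20 degrees of straight up); the disc is within 0.11 rad (9 mm at the sleeve's mouth) of its click stop; the twigs stand in their cup, within 23 degrees of upright (y of sleeve_mouth in the frame of stand between -0.009 and 0.009 m and x of sleeve_mouth in the frame of stand below 0 m and height (world z) of brush above 0.24 m and angle between brush's own z axis and vertical below 0.35 rad and contact force between brush and the fingers above 1 N and linear speed of brush below 0.05 m/s and angular speed of brush below 0.3 rad/s and angle between twigs's own z axis and vertical below 0.4 rad); the arm keeps its last pose, push and grip.
It fails at once if the twig bundle is tipped or pulled out of its cup (angle between twigs's own z axis and vertical above 0.6 rad or height (world z) of twigs above 0.07 m).
It fails at once if the bowl, rake, jar or scoop is shoved more than 30 mm (distance of any of bowl, rake, jar, scoop from where it was at the start of the episode above 0.03 m).
It also fails if it takes over 48 s, if anything falls off the work surface, if the arm or the gripper's body presses on something with over 40 N, if the wrist force passes 120 N, or if a joint passes its speed limit or range.

### The arm

A 6-joint arm with a two-finger parallel gripper is mounted at the origin on the work surface. World frame = base frame: x ahead of the robot, y to its left, z up, the work surface at z = 0. Lengths are in m, angles in rad, forces in N, time in s.
With the tool pointing down it reaches from about 0.425 to 0.95 m from the base axis. Payload 14.7 kg.
Tool frame: the origin (TCP) lies at the very end of the fingers, on their centre line; the grasp point (between the pads) lies arm.hold_point_z behind it (arm.hold_point_z is the distance from the TCP to the grasp point, in m); z points along the fingers, y is the line along which they close (so a half turn about z gives the same grasp; the last joint's range is limited). The gripper opens to 85 mm and grips with 20 to 120 N. Pads are 22 mm wide; open, the fingers measure 114 mm over their backs; the gripper's body (76 mm by 85 mm) begins 54 mm behind the grasp point. The pads swing forward as they close: fully open they stand 13 mm farther back than shut.
Start: joints at [-1.358, 0.48, 1.596, -0, 1.065, -0.047], TCP at [0.167, -0.628, 0.231] pointing down, gripper open.
Joint ranges: [-2.75, 2.75], [-0.82, 2.05], [0.23, 2.67], [-1.56, 4.7], [0.09, 2.69], [-2.92, 2.92]. Speed limits (rad/s): [1.89, 1.89, 2.39, 3.01, 3.01, 3.01].

### API

Orientations are given as a rotation vector (axis times angle).
In Python, from rig import arm gives the robot as it stands. The module is installed in compiled form; this text tells all that it offers.
- The arm moves only by the tool apply_moves, never from a script. Its argument "moves" is a list of rows, each a list of 7 numbers: the turn, a rotation vector about the tool's x, y, z normalised to -1 to 1, where 1 is 30 degrees, then the shift along the tool's x, y, z normalised to -1 to 1, where 1 is 0.12 m, then the closure, from 0 (fully open) to 1 (shut). A call has 1 to 12 rows; each row is the pose to reach, as a shift and turn from the pose commanded when the call began, along the tool's axes at that moment; what a row does not reach only later rows make up. A row lasts 1/8 s, in which the tool goes at most 62.5 mm and 10.7 degrees, less where a joint would pass 70% of its speed; a pose out of reach is approached as far as the arm can. A call with a number of a shift or a turn outside -1 to 1 is refused whole. A call with a gripper value outside its range is refused whole. The fingers move at their own pace and stop on an object; "squeeze" is the grip in N (left out, the last holds). Time passes only in rows, so rows that repeat a pose let the fingers close. It gives the time, the measured TCP pose, the force, the opening and the grip force at its end, in the units of the state.
- arm.read_state(): the state, without advancing time (a new reading comes with each control period).
- arm.snapshot(name): name is "side" or "top"; returns the picture (480x640x3 uint8, red, green, blue); there is no depth.
- arm.camera_params(name): a dict with "camera_matrix" (3x3 intrinsics, pixels), "k1" (the pictures are not rectified: a ray, as slopes to the right and down, at radius r is drawn at 1 + k1 r^2 times it, then the intrinsics apply), "R" (3x3) and "t" (3): a world point X has camera coordinates R X + t. Camera axes: x right, y down, z forward; pixel columns grow to the right and rows downward; lengths in m; the calibration is good to about 2 mm. A picture is of the moment at which its call begins. camera_params takes no time and is no camera call.
- arm.sign_off(): hands the job in; it is judged then, once.
Trained networks look in the newest picture that a camera, given by its name, has taken for a name from the list of things; names that differ only in an ending like _2 or _b are one class to them, and where a whole thing is asked for, a point or a joint stands for the part that bears it (a point fixed in the world has none). Each returns a list of dicts, best first, with "score" (0 to 1); they miss things now and then, are a little off and sometimes report something else, mostly with a low value. They report only what shows in the picture. A call takes as long as a camera call.
- arm.regions_of(camera, query): "pixels" (480x640 bool, what is visible of it) and "extent" ([centre column, centre row, width, height] in pixels, round what is visible of it).
The state is a dict: "t": time; "q": joint angles; "qd": joint speeds; "joint_torque": joint torques, N m; "eef_pos": TCP position; "ee_rot": TCP orientation; "ft_force": force on the tool from outside, world axes, zero at the start; "moment": the same for the moment, N m; "width": opening from 0.0 (shut) to 1.0 (fully open); "gripper_force": force on a finger pad.
Only numpy, scipy, OpenCV 4.12 (cv2) and the standard library are available. Lean on these libraries where they do the work, as an engineer would, in place of code of your own. Each camera call takes 0.05 s, during which the arm holds its last target. There are 200 camera calls.

## Working session

There is one attempt and no reset: what is moved stays moved. The work goes in short steps, Python scripts to look and compute and a tool call to move; the robot and the scene stay as the last step left them, time stands still between calls to the robot, and variables do not carry over. Pictures are saved under pics/ and viewed, at most 12 in all, crops included, and the job is handed in when it is done.

Besides the shell and the picture viewer there is one more tool, called after "Emit:" by a JSON object that holds its "method" and its "body". apply_moves: Moves the arm, as the interface text tells. Its arguments: {"type":"object","properties":{"moves":{"type":"array","items":{"type":"array","items":{"type":"number","minimum":-1,"maximum":1}}},"squeeze":{"type":"number"}},"required":["moves"]}

```bash
mkdir -p pics
cat > h.py <<'E'
import numpy as np, cv2
from scipy.spatial.transform import Rotation as R
from rig import arm
def snap(c,name):
    im=arm.snapshot(c); cv2.imwrite(f'pics/{name}.png',im[:,:,::-1]); return im
def ray(c,uv):
    p=arm.camera_params(c);K=np.array(p['camera_matrix']);k=p['k1']
    d=np.linalg.solve(K,[uv[0],uv[1],1])[:2]; s=d.copy()
    for _ in range(30): s=d/(1+k*(s@s))
    Rm=np.array(p['R']);t=np.array(p['t'])
    return -Rm.T@t, Rm.T@np.array([*s,1])
def at(c,uv,z):
    o,d=ray(c,uv); return o+d*(z-o[2])/d[2]
def proj(c,X):
    p=arm.camera_params(c);K=np.array(p['camera_matrix'])
    x=np.array(p['R'])@X+np.array(p['t']);s=x[:2]/x[2];s=s*(1+p['k1']*(s@s))
    return (K@[*s,1])[:2]
def tri(a,b):
    (o1,d1),(o2,d2)=ray(*a),ray(*b)
    A=np.stack([d1,-d2],1);l=np.linalg.lstsq(A,o2-o1,rcond=None)[0]
    p,q=o1+l[0]*d1,o2+l[1]*d2
    return (p+q)/2,np.linalg.norm(p-q)
E
python3 - <<'E'
from h import *
np.set_printoptions(precision=4,suppress=True)
s=arm.read_state();print(s,arm.hold_point_z)
for c in('top','side'):
    snap(c,c+'0'); o,d=ray(c,(320,240));print(c,o,d)
    for n in('stand','turntable','post_top','brush','sleeve_mouth','twigs','bowl','rake','jar','scoop','trays'):
        r=arm.regions_of(c,n)
        print(n,[(round(x['score'],2),np.round(x['extent'],1).tolist(),int(x['pixels'].sum())) for x in r[:2]])
E
```

```text
{'t': 0.0, 'q': array([-1.3576,  0.4808,  1.5969,  0.    ,  1.0651, -0.0466]), 'qd': array([ 0.0021, -0.    ,  0.0004,  0.0013, -0.0005,  0.0015]), 'joint_torque': array([ -0.0023, -95.0661, -43.0172,  -0.0006,   0.0127,  -0.0001]), 'eef_pos': array([ 0.1669, -0.6278,  0.2307]), 'ee_rot': array([-3.1139, -0.4068,  0.0001]), 'ft_force': array([0.1789, 0.5129, 0.3554]), 'moment': array([ 0.0189, -0.0157, -0.0005]), 'gripper_force': 0.0, 'width': 1.0001044923144304} 0.0187
top [ 0.2961 -0.0768  1.6176] [ 0.1585  0.0076 -0.9874]
stand [(0.82, [273.1, 228.8, 30.4, 80.4], 537)]
turntable [(0.6, [316.0, 228.0, 72.2, 81.4], 4489)]
post_top [(0.65, [316.6, 230.3, 81.1, 81.8], 4300)]
brush [(0.84, [283.9, 234.3, 28.8, 21.0], 357)]
sleeve_mouth [(0.69, [315.4, 230.7, 77.3, 83.6], 4550), (0.57, [439.5, 224.3, 44.2, 38.5], 1334)]
twigs [(0.76, [321.4, 202.8, 12.4, 15.7], 170), (0.57, [285.0, 232.6, 27.7, 20.9], 339)]
bowl [(0.7, [439.2, 220.9, 41.7, 39.4], 1317)]
rake [(0.83, [149.7, 311.5, 37.0, 74.3], 591), (0.54, [271.1, 229.4, 30.2, 76.6], 584)]
jar [(0.85, [478.6, 278.2, 38.6, 33.1], 853), (
[... 207 characters left out ...]
.9087] [ 0.0434  0.8226 -0.5669]
stand [(0.72, [334.5, 218.8, 64.3, 61.1], 442), (0.71, [309.8, 448.4, 87.2, 55.8], 1033)]
turntable [(0.76, [340.3, 261.9, 78.6, 67.8], 3566)]
post_top [(0.69, [309.9, 447.6, 87.4, 51.8], 901), (0.67, [340.0, 262.3, 77.4, 61.4], 3378)]
brush [(0.67, [328.5, 216.6, 23.6, 37.5], 332)]
sleeve_mouth [(0.57, [342.6, 262.0, 77.7, 63.6], 3560)]
twigs [(0.56, [364.0, 241.1, 13.2, 31.8], 335)]
bowl [(0.95, [364.4, 354.9, 46.9, 43.7], 1795)]
rake [(0.87, [259.0, 188.2, 45.6, 10.3], 213)]
jar [(0.78, [295.2, 385.4, 43.7, 63.2], 2231), (0.62, [332.6, 220.4, 65.2, 58.5], 555)]
scoop [(0.91, [312.1, 448.1, 89.5, 51.5], 860)]
trays [(0.89, [339.4, 168.1, 66.9, 77.8], 4173)]
```

Run:
```python
import cv2
t=cv2.imread('pics/top0.png');s=cv2.imread('pics/side0.png')
a=cv2.resize(t[170:290,240:400],None,fx=5,fy=5,interpolation=2)
b=cv2.resize(s[175:310,270:430],None,fx=4.4,fy=4.4,interpolation=2)
cv2.imwrite('pics/ct0.png',a);cv2.imwrite('pics/cs0.png',b)
```

```text
(no output)
```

View pics/ct0.png

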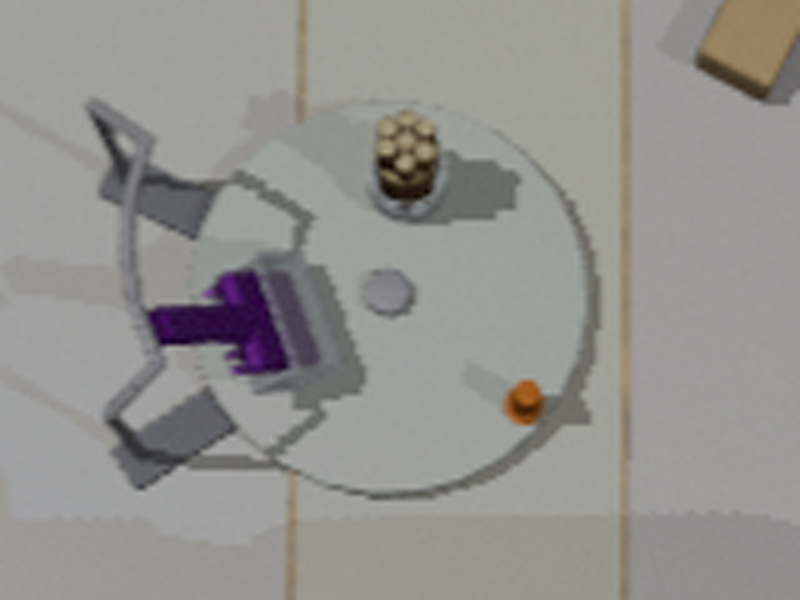

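View pics/cs0.png

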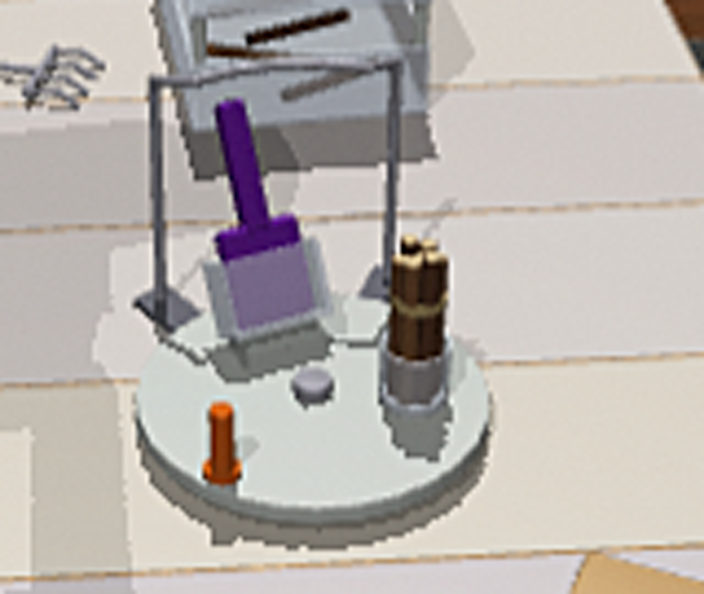

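View pics/side0.png

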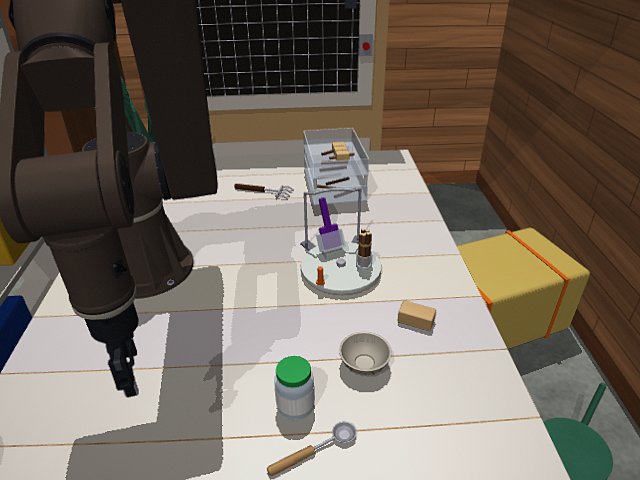

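View pics/top0.png

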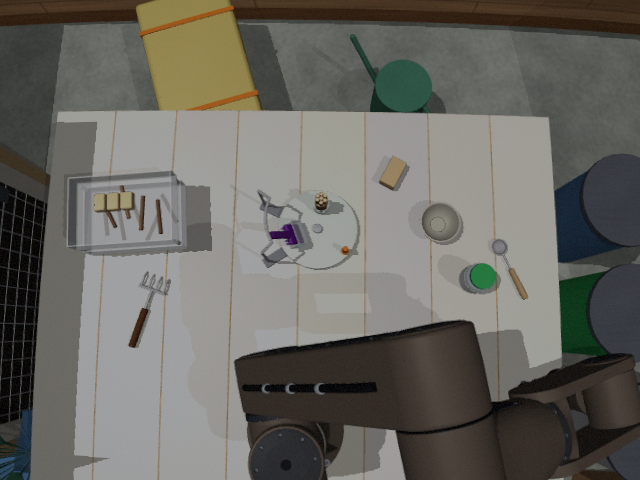

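Run:
```python
from h import *
np.set_printoptions(precision=4,suppress=True)
from scipy.optimize import least_squares
T=lambda x,y:(240+x/5-.4,170+y/5-.4)
S=lambda x,y:(270+x/4.4-.4,175+y/4.4-.4)
pts=[at('top',T(*p),.027)[:2] for p in((400,100),(480,118),(572,200),(592,290),(575,385),(490,472),(400,495),(280,462))]
f=least_squares(lambda v:np.hypot(*(np.array(pts)-v[:2]).T)-.12,[.6,0]);print('disc top',f.x,f.fun)
c=f.x
pts=[at('side',S(*p),.027)[:2] for p in((137,400),(492,400),(160,465),(240,505),(320,517),(400,503),(470,455))]
f=least_squares(lambda v:np.hypot(*(np.array(pts)-v[:2]).T)-.12,[.6,0]);print('disc side',f.x,f.fun)
c=(c+f.x)/2
print('knob',at('top',T(387,291),.035),tri(('top',T(387,291)),('side',S(312,380))))
def rel(n,p):
    d=p[:2]-c;print(n,p,'r',np.hypot(*d),'ang',np.degrees(np.arctan2(d[1],d[0])))
rel('post t',at('top',T(526,391),.08));p,e=tri(('top',T(526,391)),('side',S(221,409)));rel('post tri',p);print(e)
for n,a in(('railA',(150,140)),('railB',(160,355)),('legA',(90,103)),('legB',(110,415))): rel(n,at('top',T(*a),.203))
for n,a in(('footA',(150,185)),('footB',(160,440))): rel(n,at('top',T(*a),.0))
for n,a in(('sideLegA',(395,65)),('sLegB',(155,78))): rel(n,at('side',S(*a),.203))
rel('twig top',at('top',T(407,142),.027+.006+.115))
p,e=tri(('top',T(152,325)),('side',S(229,104)));rel('brush tip',p);print(e)
for cam in('top','side'):
    im=cv2.imread(f'pics/{cam}0.png').astype(int);b,g,r=im[...,0],im[...,1],im[...,2]
    m=(b>g+35)&(r>g+15)&(b>70);m[:180]=0;m[300:]=0;m[:,:260]=0;m[:,370:]=0
    y,x=np.nonzero(m);print(cam,m.sum(),x.min(),x.max(),y.min(),y.max())
```

```text
disc top [ 0.5857 -0.0595] [ 0.0002  0.0006  0.0016 -0.0017  0.0004  0.0005 -0.      0.001 ]
disc side [ 0.5873 -0.0608] [-0.0021  0.001   0.0016 -0.0007  0.001   0.     -0.0024]
knob [ 0.5868 -0.0552  0.035 ] (array([ 0.5868, -0.0552,  0.039 ]), np.float64(0.0016261967805509898))
post t [ 0.5211 -0.1365  0.08  ] r 0.10052044861702161 ang -130.60090305711952
post tri [ 0.5214 -0.1364  0.0811] r 0.10023434802428577 ang -130.4729241744167
0.0010331484753165296
railA [0.6368 0.071  0.203 ] r 0.14054021015451523 ang 69.01596907928268
railB [0.52   0.0624 0.203 ] r 0.13945244480232777 ang 118.49659776386493
legA [0.6569 0.1041 0.203 ] r 0.1787024255028112 ang 66.7800278403746
legB [0.4875 0.088  0.203 ] r 0.17817524620349212 ang 123.73786837804369
footA [0.6574 0.0914 0.    ] r 0.167380538332444 ang 64.92566411085143
footB [0.5002 0.081  0.    ] r 0.1654444036849542 ang 121.44596025711282
sideLegA [0.6554 0.0793 0.203 ] r 0.15555934284456271 ang 63.691442211479725
sLegB [0.4915 0.0744 0.203 ] r 0.16473410255222237 ang 125.22023693469643
twig top [ 0.6506 -0.0667  0.148 ] r 0.06444901745451162 ang -5.768271884865902
brush tip [0.5403 0.0691 0.1833] r 0.1373205568552232 ang 109.67321256514064
0.0017560785107766244
top 87 270 294 225 244
side 311 319 339 197 249
```

Emit:
{"method": "apply_moves", "body": {"moves": [[0, 0, 0, 0.33, -0.27, 0, 0], [0, 0, 0, 0.66, -0.53, 0, 0], [0, 0, 0, 0.975, -0.8, 0, 0]]}}

```text
t: 1.58
eef_pos: [0.2561, -0.5042, 0.2313]
ee_rot: [3.115, 0.406, 0.0]
ft_force: [0.8, 0.4, 0.2]
width: 0.997
gripper_force: 0.0
```

Emit:
{"method": "apply_moves", "body": {"moves": [[0, 0, 0, 0.33, -0.27, 0, 0], [0, 0, 0, 0.66, -0.53, 0, 0], [0, 0, 0, 0.975, -0.8, 0, 0]]}}

```text
t: 1.95
eef_pos: [0.3447, -0.3813, 0.2315]
ee_rot: [3.115, 0.407, 0.001]
ft_force: [1.1, -0.3, -0.2]
width: 1.0
gripper_force: 0.0
```

Emit:
{"method": "apply_moves", "body": {"moves": [[0, 0, 0, 0.33, -0.27, 0, 0], [0, 0, 0, 0.66, -0.53, 0, 0], [0, 0, 0, 0.975, -0.8, 0, 0]]}}

```text
t: 2.33
eef_pos: [0.4332, -0.2583, 0.2315]
ee_rot: [3.115, 0.407, 0.001]
ft_force: [-0.4, -0.2, 0.2]
width: 1.002
gripper_force: 0.0
```

Emit:
{"method": "apply_moves", "body": {"moves": [[0, 0, -0.33, 0.33, -0.27, 0, 0], [0, 0, -0.66, 0.66, -0.53, 0, 0], [0, 0, -1, 0.975, -0.8, 0.2, 0], [0, 0, -1, 0.975, -0.8, 0.2, 0.3]]}}

```text
t: 2.82
eef_pos: [0.5213, -0.134, 0.206]
ee_rot: [-2.899, -1.207, 0.002]
ft_force: [0.3, -0.4, -0.0]
width: 0.82
gripper_force: 0.0
```

Emit:
{"method": "apply_moves", "body": {"moves": [[0, 0, -0.17, -0.025, 0.01, 0.33, 0.3], [0, 0, -0.17, -0.025, 0.01, 0.66, 0.3], [0, 0, -0.17, -0.025, 0.01, 1, 0.3]]}}

```text
t: 3.2
eef_pos: [0.5194, -0.1406, 0.0868]
ee_rot: [2.848, 1.324, 0.001]
ft_force: [0.5, -0.2, -0.5]
width: 0.705
gripper_force: 0.0
```

Emit:
{"method": "apply_moves", "body": {"moves": [[0, 0, 0, 0, 0, 0.2, 0.3], [0, 0, 0, 0, 0, 0.36, 0.3], [0, 0, 0, 0, 0, 0.36, 0.6], [0, 0, 0, 0, 0, 0.36, 1], [0, 0, 0, 0, 0, 0.36, 1], [0, 0, 0, 0, 0, 0.36, 1], [0, 0, 0, 0, 0, 0.36, 1]], "squeeze": 20}}

```text
t: 4.08
eef_pos: [0.5199, -0.1402, 0.0451]
ee_rot: [2.846, 1.327, 0.002]
ft_force: [-2.1, -3.3, 9.5]
width: 0.179
gripper_force: 21.0
```

Emit:
{"method": "apply_moves", "body": {"moves": [[0, 0, -0.08, 0, 0.036, 0, 1], [0, 0, -0.235, 0.007, 0.108, 0, 1], [0, 0, -0.392, 0.018, 0.179, 0, 1], [0, 0, -0.548, 0.036, 0.248, 0, 1], [0, 0, -0.705, 0.059, 0.316, 0, 1], [0, 0, -0.783, 0.073, 0.349, 0, 1], [0, 0, -0.783, 0.073, 0.349, 0, 1]]}}

```text
t: 4.95
eef_pos: [0.5583, -0.1605, 0.0451]
ee_rot: [2.516, 1.878, 0.002]
ft_force: [1.2, -1.8, 8.8]
width: 0.178
gripper_force: 21.1
```

Emit:
{"method": "apply_moves", "body": {"moves": [[0, 0, -0.08, 0, 0.036, 0, 1], [0, 0, -0.235, 0.007, 0.108, 0, 1], [0, 0, -0.392, 0.018, 0.179, 0, 1], [0, 0, -0.548, 0.036, 0.248, 0, 1], [0, 0, -0.705, 0.059, 0.316, 0, 1], [0, 0, -0.783, 0.073, 0.349, 0, 1], [0, 0, -0.783, 0.073, 0.349, 0, 1]]}}

```text
t: 5.82
eef_pos: [0.601, -0.1641, 0.0451]
ee_rot: [2.081, 2.35, 0.001]
ft_force: [2.3, -4.6, 8.5]
width: 0.18
gripper_force: 21.0
```

Emit:
{"method": "apply_moves", "body": {"moves": [[0, 0, -0.08, 0, 0.036, 0, 1], [0, 0, -0.235, 0.007, 0.108, 0, 1], [0, 0, -0.392, 0.018, 0.179, 0, 1], [0, 0, -0.548, 0.036, 0.248, 0, 1], [0, 0, -0.705, 0.059, 0.316, 0, 1], [0, 0, -0.76, 0.07, 0.34, 0, 1], [0, 0, -0.76, 0.07, 0.34, 0, 1], [0, 0, -0.76, 0.07, 0.34, 0, 0.7], [0, 0, -0.76, 0.07, 0.34, 0, 0.5], [0, 0, -0.76, 0.07, 0.34, 0, 0.5], [0, 0, -0.76, 0.07, 0.34, 0, 0.5]]}}

```text
t: 7.2
eef_pos: [0.639, -0.1501, 0.044]
ee_rot: [-1.576, -2.717, 0.0]
ft_force: [0.1, -0.0, -0.3]
width: 0.496
gripper_force: 0.0
```

Run:
```python
from h import *
np.set_printoptions(precision=4,suppress=True)
s=arm.read_state();print(s['q'],s['eef_pos'],s['width'],s['ft_force'],R.from_rotvec(s['ee_rot']).as_matrix())
t=snap('top','top1');sd=snap('side','side1')
a=cv2.resize(t[170:290,240:400],None,fx=3.6,fy=3.6,interpolation=2)[:, :,::-1]
b=cv2.resize(sd[175:310,270:430],None,fx=2.4,fy=2.4,interpolation=2)[:,:,::-1]
o=np.zeros((600,800,3),np.uint8);o[:432,:576]=a;o[276:600,416:800]=b
cv2.imwrite('pics/c1.png',o)
```

```text
[-0.277   0.7058  1.7166  0.      0.7195 -0.7964] [ 0.639  -0.1501  0.044 ] 0.4961030030851444 [ 0.1088 -0.0486 -0.2502] [[-0.4963  0.8681 -0.0003]
 [ 0.8681  0.4963  0.0001]
 [ 0.0003 -0.0002 -1.    ]]
```

View pics/c1.png

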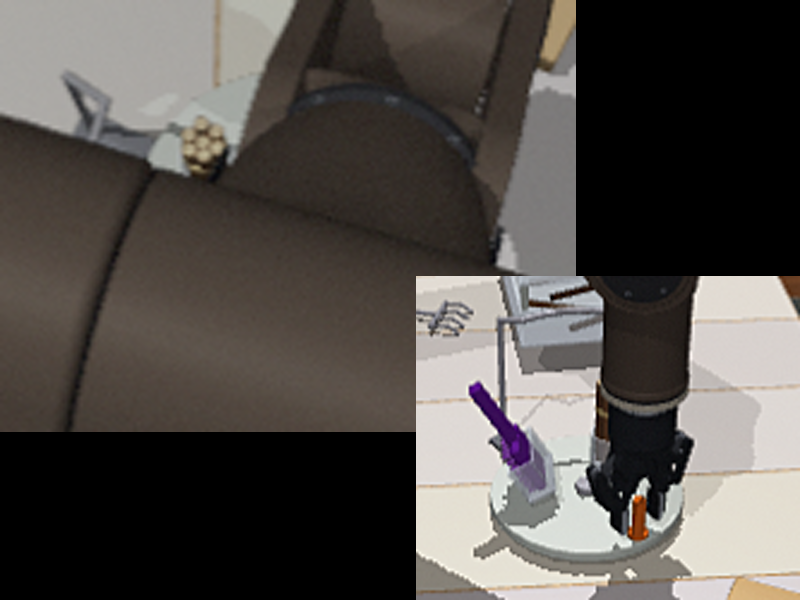

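Emit:
{"method": "apply_moves", "body": {"moves": [[0, 0, 0, 0, 0, -0.33, 0.5], [0, 0, 0, 0, 0, -0.66, 0.4], [0, 0, 0, 0, 0, -1, 0.3]]}}

```text
t: 7.68
eef_pos: [0.6389, -0.1502, 0.1652]
ee_rot: [-1.576, -2.717, 0.0]
ft_force: [-0.6, -0.1, -0.3]
width: 0.702
gripper_force: 0.0
```

Emit:
{"method": "apply_moves", "body": {"moves": [[0, 0, -0.2, 0, 0, -0.45, 0.3], [0, 0, -0.5, 0.2, -0.1, -0.8, 0.3], [0, 0, -0.8, 0.4, -0.25, -1, 0.3], [0, 0, -1, 0.6, -0.4, -1, 0.3]]}}

```text
t: 8.18
eef_pos: [0.5619, -0.1114, 0.2863]
ee_rot: [0.812, 3.031, 0.0]
ft_force: [0.5, 0.7, -0.4]
width: 0.701
gripper_force: 0.0
```

Run:
```python
from h import *
np.set_printoptions(precision=4,suppress=True)
s=arm.read_state();print(s['q'],s['eef_pos'],s['ee_rot'])
sd=snap('side','side2');t=snap('top','top2')
im=sd[:,:,::-1].astype(int);b,g,r=im[...,0],im[...,1],im[...,2]
m=((b>g+35)&(r>g+15)&(b>70)).astype(np.uint8);m[:180]=0;m[300:]=0;m[:,:260]=0;m[:,370:]=0
print(m.sum())
cv2.imwrite('pics/c2.png',cv2.resize(sd[175:310,270:430],None,fx=4.4,fy=4.4,interpolation=2)[:,:,::-1])
```

```text
[-0.2487  0.3177  1.7132  0.      1.1071 -1.2961] [ 0.5619 -0.1114  0.2863] [0.8118 3.0311 0.0001]
297
```

View pics/c2.png

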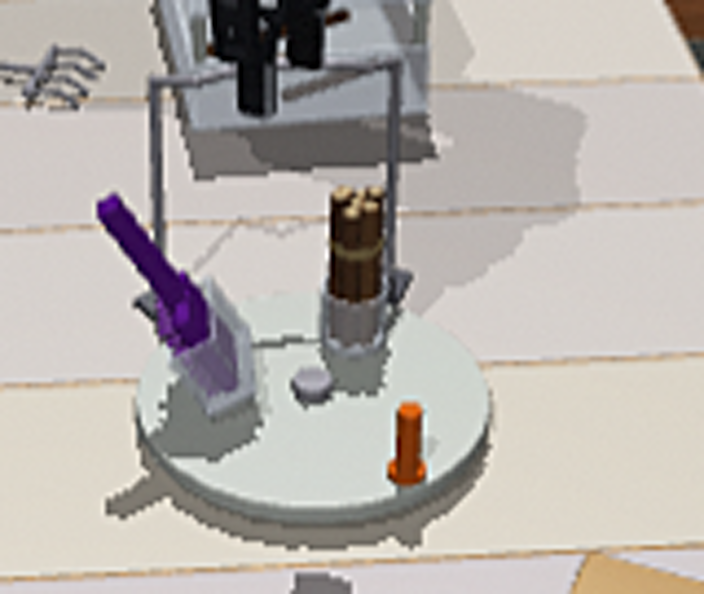

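Run:
```python
from h import *
np.set_printoptions(precision=4,suppress=True)
S=lambda x,y:(270+x/4.4-.4,175+y/4.4-.4)
c=np.array([.587,-.057])
for n,a,z in(('post',(409,409),.08),('tip',(109,206),.184),('mid',(130,240),.165),('handle bottom',(182,300),.12)):
    p=at('side',S(*a),z);d=p[:2]-c;print(n,p,np.hypot(*d),np.degrees(np.arctan2(d[1],d[0])))
for X in((.471,-.057,.154),(.4535,-.057,.184),(.6395,-.148,.08)):print((proj('side',np.array(X))-[270,175]+.4)*4.4)
```

```text
post [ 0.6399 -0.1439  0.08  ] 0.10176558033459814 -58.678984810150006
tip [ 0.4573 -0.055   0.184 ] 0.12970812763998155 179.11726729561815
mid [ 0.4696 -0.0662  0.165 ] 0.11776581103079188 -175.53689298500532
handle bottom [ 0.5013 -0.0704  0.12  ] 0.08675067554085478 -171.10535557215874
[132.46   246.4602]
[103.0158 207.9522]
[409.2204 412.9925]
```

Emit:
{"method": "apply_moves", "body": {"moves": [[0, 0, -0.33, 0.4, 0.01, 0, 0], [0, 0, -0.66, 0.8, 0.02, 0, 0], [0, 0, -1, 0.873, 0.03, 0.2, 0], [0, 0, -1, 0.873, 0.03, 0.5, 0], [0, 0, -1, 0.873, 0.03, 0.5, 0]]}}

```text
t: 8.9
eef_pos: [0.472, -0.0555, 0.2225]
ee_rot: [-0.008, -3.138, -0.001]
ft_force: [0.3, 0.4, 0.2]
width: 0.997
gripper_force: 0.0
```

Run:
```python
from h import *
np.set_printoptions(precision=4,suppress=True)
s=arm.read_state();print(s['q'],s['eef_pos'],R.from_rotvec(s['ee_rot']).as_matrix())
sd=snap('side','side3')
cv2.imwrite('pics/c3.png',cv2.resize(sd[145:280,250:410],None,fx=4.4,fy=4.4,interpolation=2)[:,:,::-1])
```

```text
[-0.1809  0.2495  1.9916 -0.      0.9045 -1.7464] [ 0.472  -0.0555  0.2225] [[-1.      0.0053 -0.0039]
 [ 0.0053  1.      0.0007]
 [ 0.0039  0.0007 -1.    ]]
```

View pics/c3.png

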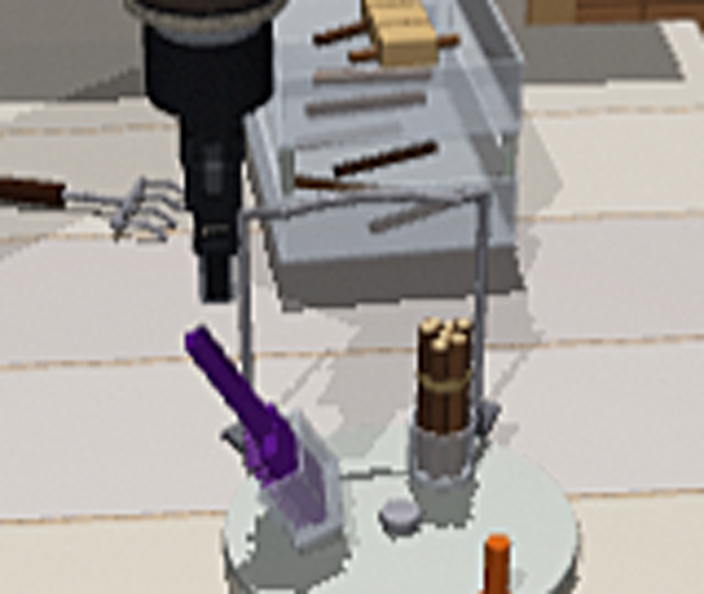

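Emit:
{"method": "apply_moves", "body": {"moves": [[0, 0, 0, 0, 0, 0.3, 0], [0, 0, 0, 0, 0, 0.6, 0], [0, 0, 0, 0, 0, 0.74, 0], [0, 0, 0, 0, 0, 0.74, 0.3], [0, 0, 0, 0, 0, 0.74, 0.6], [0, 0, 0, 0, 0, 0.74, 1], [0, 0, 0, 0, 0, 0.74, 1], [0, 0, 0, 0, 0, 0.74, 1], [0, 0, 0, 0, 0, 0.74, 1]], "squeeze": 60}}

```text
t: 10.07
eef_pos: [0.4736, -0.0558, 0.1362]
ee_rot: [0.006, 3.14, -0.0]
ft_force: [-2.6, -0.1, 9.0]
width: 0.224
gripper_force: 58.1
```

Run:
```python
from h import *
np.set_printoptions(precision=4,suppress=True)
s=arm.read_state();print(s['q'],s['eef_pos'],s['ft_force'],s['moment'],s['width'],s['gripper_force'])
sd=snap('side','side4')
cv2.imwrite('pics/c4.png',cv2.resize(sd[145:280,250:410],None,fx=4.4,fy=4.4,interpolation=2)[:,:,::-1])
```

```text
[-0.1809  0.3758  2.0805 -0.      0.6839 -1.7475] [ 0.4736 -0.0558  0.1362] [-2.6012 -0.1381  9.018 ] [-0.0228  0.1144 -0.0384] 0.22377405449210314 58.13051640987396
```

View pics/c4.png

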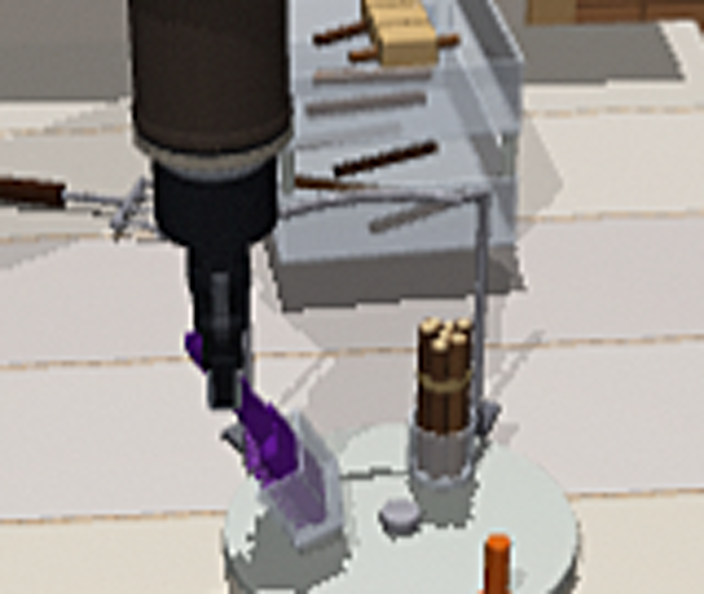

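Emit:
{"method": "apply_moves", "body": {"moves": [[0, 0, 0, 0.04, 0, -0.07, 1], [0, 0, 0, 0.1, 0, -0.173, 1], [0, 0, 0, 0.18, 0, -0.312, 1], [0, 0, 0, 0.26, 0, -0.45, 1], [0, 0, 0, 0.29, 0, -0.502, 1], [0, 0, 0, 0.29, 0, -0.75, 1], [0, 0, 0, 0.29, 0, -1, 1], [0, 0, 0, 0.29, 0, -1, 1]]}}

```text
t: 11.12
eef_pos: [0.4391, -0.0558, 0.2571]
ee_rot: [0.006, 3.138, -0.001]
ft_force: [0.2, -0.4, -1.0]
width: 0.22
gripper_force: 58.6
```

Run:
```python
from h import *
np.set_printoptions(precision=4,suppress=True)
s=arm.read_state();print(s['q'],s['eef_pos'],s['ft_force'],s['moment'],s['width'],s['gripper_force'])
sd=snap('side','side5')
cv2.imwrite('pics/c5.png',cv2.resize(sd[145:280,250:410],None,fx=4.4,fy=4.4,interpolation=2)[:,:,::-1])
```

```text
[-0.1948  0.1549  2.0175  0.      0.9659 -1.7615] [ 0.4391 -0.0558  0.2571] [ 0.1935 -0.3772 -0.9718] [ 0.0318 -0.0192  0.0253] 0.22045743753348943 58.57654631137848
```

View pics/c5.png

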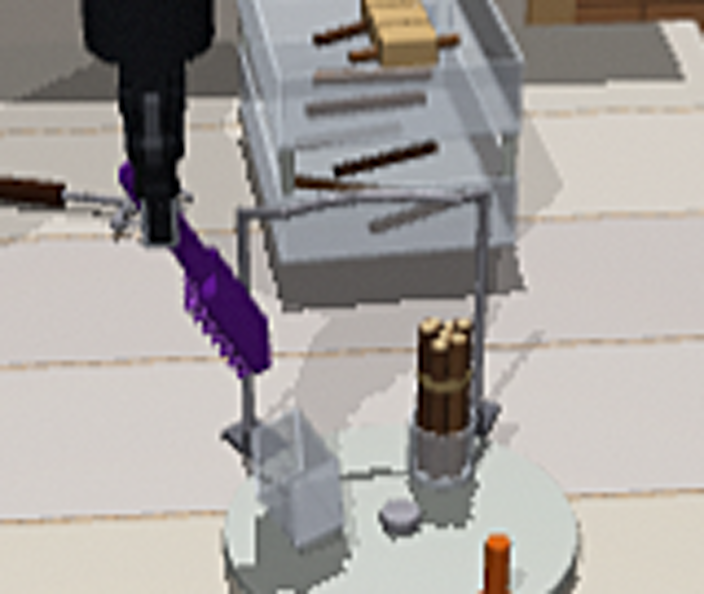

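Emit:
{"method": "apply_moves", "body": {"moves": [[0, 0, 0, 0, 0, -0.3, 1], [0, 0, 0, -0.2, 0, -0.6, 1], [0, 0, 0, -0.5, 0, -0.85, 1], [0, 0, 0, -0.8, 0, -1, 1], [0, 0, 0, -1, 0, -1, 1]]}}

```text
t: 11.8
eef_pos: [0.5599, -0.0561, 0.3752]
ee_rot: [0.006, 3.141, -0.0]
ft_force: [-0.6, -0.6, -0.6]
width: 0.225
gripper_force: 58.6
```

Emit:
{"method": "apply_moves", "body": {"moves": [[0, 0, 0, -0.3, 0, -0.2, 1], [0, -0.2, 0, -0.6, 0, -0.4, 1], [0, -0.4, 0, -0.9, 0, -0.6, 1], [0, -0.6, 0, -1, 0, -0.6, 1], [0, -0.8, 0, -1, 0, -0.6, 1], [0, -1, 0, -1, 0, -0.6, 1], [0, -1, 0, -1, 0, -0.6, 1]]}}

```text
t: 12.68
eef_pos: [0.6763, -0.0565, 0.4451]
ee_rot: [0.006, 2.621, -0.001]
ft_force: [-0.6, -0.3, -0.8]
width: 0.225
gripper_force: 58.7
```

Run:
```python
from h import *
np.set_printoptions(precision=4,suppress=True)
s=arm.read_state();print(s['q'],s['eef_pos'],s['width'],s['gripper_force'],R.from_rotvec(s['ee_rot']).as_matrix())
```

```text
[-0.1744  0.1192  1.704   0.1172  0.8077 -1.7994] [ 0.6763 -0.0565  0.4451] 0.22517491288763297 58.718045353889465 [[-0.8676  0.0045  0.4972]
 [ 0.0042  1.     -0.0018]
 [-0.4972  0.0006 -0.8677]]
```

Emit:
{"method": "apply_moves", "body": {"moves": [[0, -0.2, 0, -0.2, 0, 0, 1], [0, -0.4, 0, -0.4, 0, 0, 1], [0, -0.6, 0, -0.56, 0, 0.03, 1], [0, -0.8, 0, -0.56, 0, 0.03, 1], [0, -1, 0, -0.56, 0, 0.03, 1], [0, -1, 0, -0.56, 0, 0.03, 1], [0, -1, 0, -0.56, 0, 0.03, 1], [0, -1, 0, -0.56, 0, 0.03, 1]]}}

```text
t: 13.68
eef_pos: [0.7399, -0.0544, 0.4834]
ee_rot: [0.007, 2.109, -0.002]
ft_force: [-0.5, 0.5, -0.8]
width: 0.225
gripper_force: 58.7
```

Run:
```python
from h import *
np.set_printoptions(precision=4,suppress=True)
s=arm.read_state();print(s['q'],s['eef_pos'],s['width'],s['gripper_force'],R.from_rotvec(s['ee_rot']).as_matrix())
sd=snap('side','side6')
u,v=proj('side',s['eef_pos']).astype(int);print(u,v)
o=np.vstack([cv2.resize(sd[v-50:v+50,u-80:u+80],(480,300),interpolation=2),cv2.resize(sd[175:275,270:430],(480,300),interpolation=2)])
cv2.imwrite('pics/c6.png',o[:,:,::-1])
```

```text
[-0.1965  0.0776  1.9854  1.2564  0.1729 -2.9205] [ 0.7399 -0.0544  0.4834] 0.2250602470256576 58.72593820095062 [[-0.5124  0.0055  0.8587]
 [ 0.0038  1.     -0.0042]
 [-0.8587  0.0011 -0.5124]]
403 114
```

View pics/c6.png

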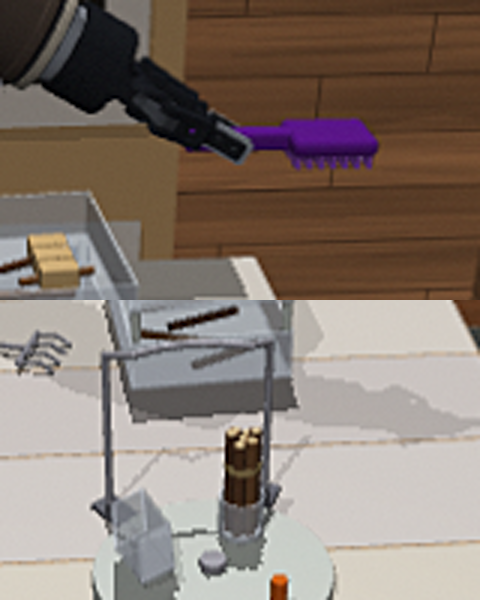

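Emit:
{"method": "apply_moves", "body": {"moves": [[0.03, 0.1, 0.02, -0.1, 0, 0.09, 1], [0.06, 0.2, 0.04, -0.25, 0, 0.2, 1], [0.1, 0.2, 0.06, -0.4, 0, 0.34, 1], [0.16, 0.2, 0.1, -0.4, 0, 0.34, 1], [0.22, 0.2, 0.13, -0.4, 0, 0.34, 1], [0.27, 0.2, 0.16, -0.4, 0, 0.34, 1], [0.323, 0.2, 0.193, -0.4, 0, 0.34, 1], [0.323, 0.2, 0.193, -0.4, 0, 0.34, 1], [0.323, 0.2, 0.193, -0.4, 0, 0.34, 1]]}}

```text
t: 14.85
eef_pos: [0.7987, -0.0556, 0.5041]
ee_rot: [0.216, 2.205, -0.126]
ft_force: [0.1, -0.6, -1.0]
width: 0.222
gripper_force: 58.7
```

Run:
```python
from h import *
np.set_printoptions(precision=4,suppress=True)
s=arm.read_state();print(s['q'],s['qd'],s['eef_pos'],s['width'],s['gripper_force'],R.from_rotvec(s['ee_rot']).as_matrix())
sd=snap('side','side7')
u,v=proj('side',s['eef_pos']).astype(int);print(u,v)
P=s['eef_pos'];M=R.from_rotvec(s['ee_rot']).as_matrix();h=M[:2,2]/np.hypot(*M[:2,2])
o=cv2.resize(sd[v-50:v+50,u-80:u+80],(800,500),interpolation=2)[:,:,::-1].copy()
for k in(.0,):
  a,b=[tuple(int(i) for i in (proj('side',P+np.array([*(h*d),.03]))-[u-80,v-50])*5) for d in(-.05,.15)]
  cv2.line(o,a,b,(0,255,0),1)
cv2.imwrite('pics/c7.png',o)
```

```text
[-0.0463  0.1655  1.7471 -0.4139  0.3327 -1.0937] [-0.0076 -0.0058  0.0045 -0.0019 -0.0023  0.0185] [ 0.7987 -0.0556  0.5041] 0.2219550622569688 58.72755289077759 [[-0.5885  0.2003  0.7833]
 [ 0.11    0.9797 -0.1678]
 [-0.801  -0.0126 -0.5986]]
428 105
```

View pics/c7.png

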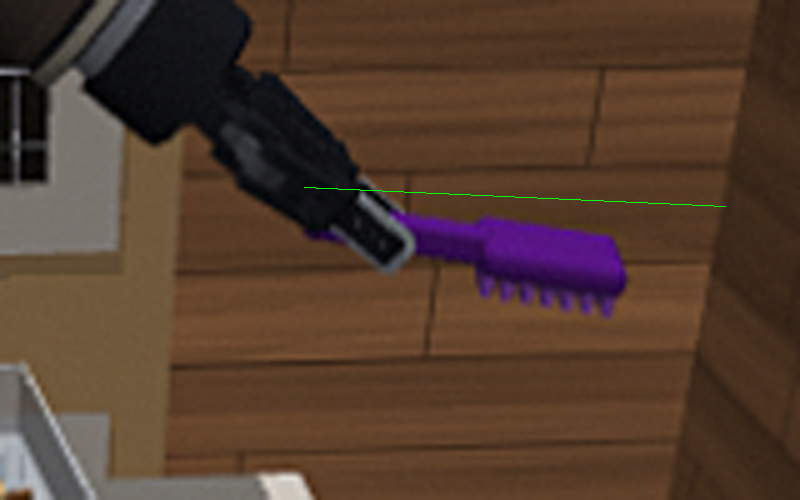

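Emit:
{"method": "apply_moves", "body": {"moves": [[0, -0.08, 0, 0, 0, 0, 1], [0, -0.16, 0, 0, 0, 0, 1], [0, -0.16, 0, 0, 0, 0, 1], [0, -0.16, 0, 0, 0, 0, 1], [0, -0.16, 0, 0, 0, 0, 1], [0, -0.16, 0, 0, 0, 0, 1]]}}

```text
t: 15.65
eef_pos: [0.7987, -0.0558, 0.5047]
ee_rot: [0.211, 2.12, -0.132]
ft_force: [-0.5, -0.2, -0.4]
width: 0.224
gripper_force: 58.8
```

Run:
```python
from h import *
s=arm.read_state();print(s['q'],s['qd'],s['eef_pos'],s['width'],s['gripper_force'])
if abs(s['qd']).max()<.05 and abs(s['q'][5])<2.7 and s['gripper_force']>20: print(arm.sign_off())
```

```text
[-0.04093223  0.15751512  1.82017356 -0.74954184  0.21224811 -0.75436488] [ 0.00275641 -0.0003201   0.00324307 -0.0099195  -0.00275841  0.01197145] [ 0.79873835 -0.05577889  0.5047404 ] 0.2237961333960098 58.766605854034424
the job is handed in; nothing more can be done
None
```

I turned the carousel to the gate, drew the brush out, and handed the job in at about 16 s with the brush held steady and close to level, bristles down, about 0.5 m above the bench; no verdict came back.

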